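Set the milk warmer's dial to the marked setting and start it

ROBOT

A 7-joint arm with a two-finger parallel gripper is mounted at the origin on the work surface. World frame = base frame: x ahead of the robot, y to its left, z up, the work surface at z = 0. Lengths are in mm, angles in rad, forces in N, time in s.
With the tool pointing down it reaches from about 400 to 875 mm from the base axis. Payload 4.4 kg.
Tool frame: the origin (TCP) lies midway between the tips of the shut fingers; the grasp point (between the pads) lies 19 mm behind it; z points along the fingers, y is the line along which they close (so a half turn about z gives the same grasp; the last joint's range is limited). The gripper opens to 85 mm and grips with 20 to 120 N. Pads are 22 mm wide; open, the fingers measure 114 mm over their backs; the gripper's body (76 mm by 85 mm) begins 54 mm behind the grasp point. The pads swing forward as they close: fully open they stand 13 mm farther back than shut.
Start: joints at [-1.217, 0.628, 0.038, 1.517, -0.027, 0.996, -0.02], TCP at [264.904, 593.585, 231.313] pointing down, gripper open.
Joint ranges: [-3.06, 3.06], [-0.37, 2.12], [-1.25, 1.32], [0.18, 2.47], [-1.1, 4.24], [0.23, 1.98], [-2.94, 2.94]. Speed limits (rad/s): [2.57, 2.57, 3.14, 3.14, 3.14, 3.14, 3.14].

INTERFACE

Orientations are given as [roll, pitch, yaw] about the fixed x, y, z axes, in that order (R = Rz(yaw) Ry(pitch) Rx(roll)).
In Python, from cell import ctrl gives the robot as it stands.
- The arm moves only by the shell command python3 -m handwheel 'ROWS'. ROWS is JSON, a list of rows, each a list of 3 entries, a list of its own where there are three numbers: the turn, a rotation vector about the tool's x, y, z in degrees, then the shift along the tool's x, y, z in m, then the closure, from 0 (fully open) to 1 (shut). A call has 1 to 5 rows; each row shifts and turns the commanded pose from where the row before left it, along the tool's axes as they then stand; what a row does not reach is not made up. A row lasts 1/12 s, in which the tool goes at most 41.7 mm and 7.16 degrees, less where a joint would pass 70% of its speed; a pose out of reach is approached as far as the arm can. A call is refused whole if a number of a shift passes 0.0417 or a number of a turn 7.16, either way. A call with a gripper value outside its range is refused whole. The fingers move at their own pace and stop on an object; the grip force is fixed at half the most. Time passes only in rows, so rows that do not move let the fingers close. It gives the time, the measured TCP pose, the force, the opening and the grip force at its end, in the units of the state.
- ctrl.read_state(): the state, without advancing time (a new reading comes with each control period).
- ctrl.get_image(name): name is "scene" or "side" or "wrist"; returns a dict with "pixels" (400x640x3 uint8, red, green, blue), "fx", "fy", "cx", "cy" (pixels), "pose" (4x4, takes a point from camera to world coordinates); the wrist camera has in their place "T_tool_cam" (4x4, takes a point from camera to tool coordinates, whose origin is the TCP and whose axes are the flange's). Camera axes: x right, y up, looking along -z (the intrinsics and any distortion apply to the point x, -y, -z); pixel columns grow to the right and rows downward; lengths in mm; the calibration is good to about 2 mm. A picture is of the moment at which its call begins: read the wrist's pose just before it. There is no depth.
- ctrl.finish_job(): hands the job in; it is judged then, once.
The state is a dict: "clock": time; "qpos": joint angles; "qd": joint speeds; "tau": joint torques, N m; "eef_pos": TCP position; "tool_rot": TCP orientation; "force": force on the tool from outside, world axes, zero at the start; "torque": the same for the moment, N m; "width": finger opening in mm; "gripper_force": force on a finger pad.
Only numpy, scipy, OpenCV 4.12 (cv2) and the standard library are available. Lean on these libraries where they do the work, as an engineer would, in place of code of your own. Each camera call takes 0.05 s, during which the arm holds its last target. There are 200 camera calls.

TASK

The barista has stuck an orange marker beside one setting of the milk warmer's big knurled dial. With a fingertip, and without grasping anything, turn the dial click by click until its white pointer has clicked into the setting at the orange marker, then press the green start button all the way down and let it spring back. Leave the milk jug, the cups, the tubs and the water bottle where they stand.

Things in the scene. Friction and masses are not known exactly. Their poses are not given: they have to be found in the camera images.
- warmer: countertop milk warmer, fixed: a steel box 250 x 390 mm (its x, y), its flat black deck 70 mm above the counter. Origin at the centre of its underside; x towards the back, y to the left as seen from the robot at yaw 0. The dial is on its left half, the heating zone with the jug on its right half
- dial_top (a point): centre of the top face of the dial, on its upright axis. The dial is a round knob 92 mm in diameter (too wide for most grippers), knurled rim, flat level top 22 mm above the deck; a white pointer line on top runs from the centre to the rim. The top is rigid; its friction with a fingertip can be as low as about 0.4, so that a fingertip pressed on it with some 10 N about 35 mm from the axis and moved round the axis turns it, and one pressed lightly or near the axis slips
- pointer (a point): point 62 mm out from the dial's axis along the white pointer line, 3 mm above the deck; it turns with the dial and lies at the marker when the dial is set right
- dial (a joint): dial angle in rad, growing clockwise seen from above; 0 in the middle setting, where it starts, with the pointer towards the warmer's -x side. Five settings, 0.698 rad (40 degrees) apart at -1.396, -0.698, 0, 0.698, 1.396, each a detent into which the dial pulls itself when let go within about 0.25 rad; stops at -1.75 and 1.75. Peak resisting torque (detent and friction) about 0.08 N m. A released dial rests within 0.06 rad of a setting
- marker: orange round marker, 22 mm in diameter, 3 mm thick, stuck on the deck 62 mm from the dial's axis, at one of the four settings other than the middle one. Origin at the centre of its underside
- start_top (a point): centre of the top of the green round start button, 28 mm in diameter, in a grey housing on the deck near the front edge; pressed straight down
- start (a joint): travel of the start button in m: 0 released, 0.006 fully down (about 5 N); it springs back
- jug: steel milk jug standing on the warmer's heating zone, 90 mm wide, 95 mm tall, handle reaching 70 mm from its centre; loose, leave alone. Origin at the centre of its underside
- cups: stack of white paper cups on the counter to the left, 86 mm wide, 135 mm tall; loose, leave alone. Origin at the centre of its underside
- tubs: pile of three lidded amber sauce tubs on the counter to the right, 78 mm wide, 108 mm tall; loose, leave alone. Origin at the centre of its underside
- water: water bottle with orange cap on the counter to the right, 62 mm wide, 190 mm tall; loose, leave alone. Origin at the centre of its underside

How it is judged (in metres and radians):
On the way, in this order (a step that is already met when the one before it is completed fails the run):
1. the dial stands still at the setting with the orange marker (horizontal distance between pointer and marker below 0.008 m and velocity of joint dial between -0.05 and 0.05 rad/s), for 0.3 s.
2. with the dial there, the start button is pressed down (horizontal distance between pointer and marker below 0.008 m and value of joint start above 0.0045 m), for 0.05 s.
At the end, for the whole second after the job is handed in: the dial rests in the setting at the orange marker (pointer point within 8 mm of the marker's centre, seen from above), the start button has been pressed at least 4.5 mm down after that and has sprung back to within 1.5 mm, and the jug, cups, tubs and bottle stand upright (all of step 1 and value of joint start below 0.0015 m and angle between each of jug, cups, tubs, water's own z axis and vertical below 0.15 rad); the robot touches nothing.
It fails at once if the milk jug is lifted or shifted by more than 20 mm (distance of jug from where it was at the start of the episode above 0.02 m).
It fails at once if the stack of cups is lifted or shifted by more than 20 mm (distance of cups from where it was at the start of the episode above 0.02 m).
It fails at once if the pile of tubs is lifted or shifted by more than 20 mm (distance of tubs from where it was at the start of the episode above 0.02 m).
It fails at once if the water bottle is lifted or shifted by more than 20 mm (distance of water from where it was at the start of the episode above 0.02 m).
It also fails if it takes over 51 s, if anything falls off the work surface, if the arm or the gripper's body presses on something with over 40 N, if the wrist force passes 120 N, or if a joint passes its speed limit or range.

## Working session

There is one attempt and no reset: what is moved stays moved. The work goes in short steps, Python scripts to look and compute and a shell command to move; the robot and the scene stay as the last step left them, time stands still between calls to the robot, and variables do not carry over. Pictures are saved under pics/ and viewed, at most 10 in all, crops included, and the job is handed in when it is done.

```bash
ls; mkdir -p pics; python3 - <<'E'
from cell import ctrl
import cv2,numpy as np
s=ctrl.read_state()
print({k:np.round(v,3).tolist() for k,v in s.items()})
ims=[]
for n in("scene","side"):
    i=ctrl.get_image(n);np.savez(f"{n}.npz",**i);ims.append(i["pixels"][:,:,::-1])
    print(n,[k for k in i],i['fx'],i['cx'],i['cy'],np.round(i['pose'],2).tolist())
    cv2.imwrite(f"pics/{n}.png",ims[-1])
E
```

```text
pics
{'clock': 0.0, 'qpos': [-1.217, 0.629, 0.038, 1.518, -0.027, 0.996, -0.02], 'qd': [-0.001, -0.001, -0.002, 0.001, -0.001, 0.001, -0.0], 'tau': [0.002, -56.339, 1.226, -19.345, 0.011, 0.01, 0.0], 'eef_pos': [264.646, 593.02, 230.397], 'tool_rot': [-3.14, 0.0, 2.722], 'force': [1.641, 0.132, 0.021], 'torque': [-0.016, -0.057, 0.036], 'gripper_force': 0.0, 'width': 86.008}
scene ['pixels', 'fx', 'fy', 'cx', 'cy', 'pose'] 516.8538207097613 323.8808816427362 202.65238865440713 [[0.34, -0.79, 0.51, 1237.86], [0.94, 0.28, -0.18, -264.39], [-0.0, 0.54, 0.84, 1207.35], [0.0, 0.0, 0.0, 1.0]]
side ['pixels', 'fx', 'fy', 'cx', 'cy', 'pose'] 477.8122372667128 321.1531641640159 207.27366411853197 [[0.7, 0.42, -0.58, -187.32], [-0.71, 0.42, -0.57, -725.06], [0.0, 0.81, 0.59, 846.69], [0.0, 0.0, 0.0, 1.0]]
```

View pics/scene.png

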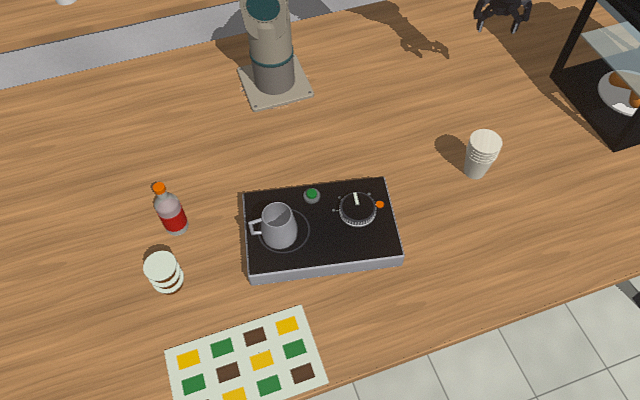

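View pics/side.png

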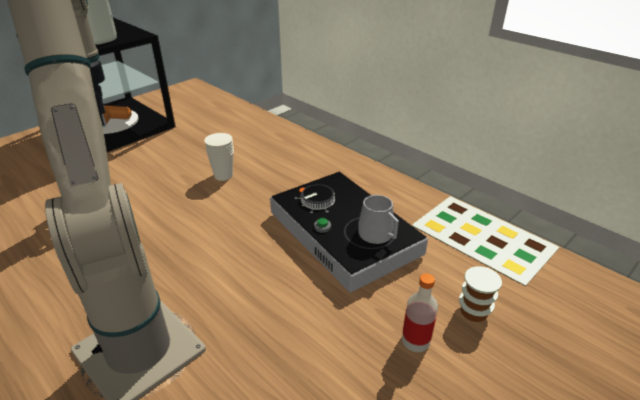

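The scene shows the dial at about (357,208), its pointer up towards the robot, the marker at (380,204), the green button at (312,195) and the jug at (277,228). The side view shows the same: dial (318,195), marker (302,190), button (322,225). I'll measure from these next.

```bash
cat > h.py <<'E'
import numpy as np,cv2
def ray(im,u,v,T=None):
    T=im['pose'] if T is None else T
    d=T[:3,:3]@np.array([(u-im['cx'])/im['fx'],-(v-im['cy'])/im['fy'],-1]); return T[:3,3],d
def onz(im,u,v,z,T=None):
    o,d=ray(im,u,v,T); return o+d*(z-o[2])/d[2]
def blobs(px,lo,hi,amin=8,roi=None):
    m=cv2.inRange(cv2.cvtColor(px,cv2.COLOR_RGB2HSV),lo,hi)
    if roi: k=np.zeros_like(m);k[roi[1]:roi[3],roi[0]:roi[2]]=1;m*=k
    n,_,st,c=cv2.connectedComponentsWithStats(m)
    return [(c[i],st[i]) for i in range(1,n) if st[i,4]>=amin]
def cross(a,b):
    (o,d),(p,e)=a,b
    t=np.linalg.lstsq(np.c_[d,-e],p-o,rcond=None)[0]
    P,Q=o+t[0]*d,p+t[1]*e
    return (P+Q)/2,np.linalg.norm(P-Q)
E
python3 - <<'E'
from h import *
R={'scene':(290,170,410,250),'side':(260,160,360,245)}
C={'green':((45,90,40),(85,255,255)),'orange':((3,150,120),(22,255,255)),'white':((0,0,170),(180,60,255))}
r={}
for n in R:
    im=dict(np.load(n+'.npz'));
    for c,(lo,hi) in C.items():
        for ce,st in blobs(im['pixels'],lo,hi,6,R[n]):
            print(n,c,ce.round(1),st,onz(im,*ce,{'green':88,'orange':73,'white':92}[c]).round(1)); r.setdefault(c,{}).setdefault(n,[]).append(ray(im,*ce))
for c in r:
    if len(r[c])==2:
        for a in r[c]['scene']:
            for b in r[c]['side']: print(c,cross(a,b))
big=[]
im=dict(np.load('scene.npz'))['pixels'][170:270,235:415,::-1]
cv2.imwrite('pics/c1.png',cv2.resize(im,None,fx=4.4,fy=4.4,interpolation=cv2.INTER_CUBIC))
E
```

```text
scene green [311.1 193.3] [306 188  11  11  87] [513.5 -45.4  88. ]
scene orange [379.5 203.9] [376 201   8   7  48] [596.  114.7  73. ]
scene white [355.5 197.9] [353 192   6  12  30] [568.6  57.1  92. ]
scene white [355.5 224.4] [346 222  20   4  20] [642.7  27.8  92. ]
side green [322.2 221.5] [318 217  10  10  85] [510.5 -44.3  88. ]
side orange [301.2 189.3] [299 188   6   4  17] [589.7 118.5  73. ]
side white [310.1 195.5] [305 194  11   4  17] [566.7  58.   92. ]
green (array([511.86462833, -44.15065981,  86.51499154]), np.float64(2.0239036007484135))
orange (array([592.50673692, 118.28726674,  69.92974242]), np.float64(5.428628433825208))
white (array([567.55166174,  58.00789674,  91.08639556]), np.float64(1.4250240821895022))
white (array([604.5794738 ,  63.32065639,  53.51342545]), np.float64(55.289045503148834))
```

View pics/c1.png

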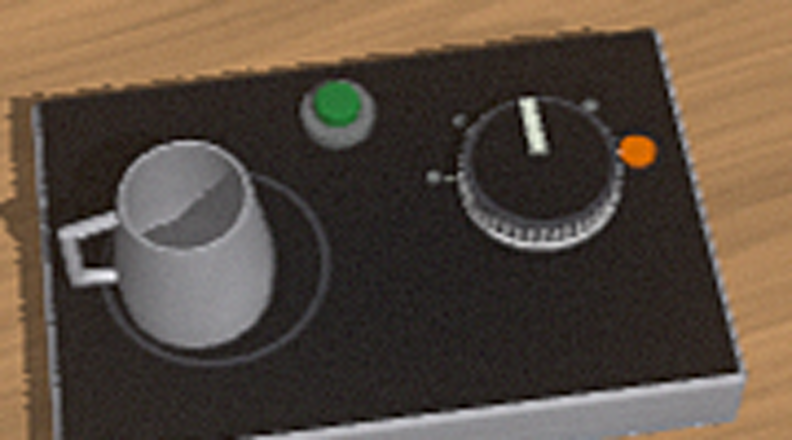

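The crop shows the marker (637,150) two ticks clockwise of the pointer, so the target is +1.396. Crop dial centre is about (540,160). Next I'll work out the dial centre and the move above it, with the yaw turned to π so the tool axes line up with the world axes.

```bash
python3 - <<'E'
from h import *
from cell import ctrl
im=dict(np.load('scene.npz'))
c=onz(im,235+540/4.4,170+160/4.4,92);m=onz(im,379.5,203.9,73)
print(c,m,np.linalg.norm((m-c)[:2]))
cu=onz(im,477,177,0);j=onz(im,235+195/4.4,170+335/4.4,70);print('cups base',cu,'jug base',j)
s=ctrl.read_state();y=s['tool_rot'][2]
d=c-s['eef_pos'];print('yaw',y,'tool xy',np.cos(y)*d[0]+np.sin(y)*d[1],np.sin(y)*d[0]-np.cos(y)*d[1])
i=ctrl.get_image('wrist');print(np.round(i['T_tool_cam'],3).tolist())
E
```

```text
[594.79736198  52.92292726  92.        ] [596.00749972 114.62412157  73.        ] 61.713060311929105
cups base [564.79649481 438.50793964   0.        ] jug base [ 625.18146472 -167.80518379   70.        ]
yaw 2.721772751467706 tool xy -521.6325935929782 -358.6771992427035
[[0.002, 0.956, 0.293, 74.626], [1.0, -0.001, -0.001, 0.992], [-0.001, 0.293, -0.956, -141.637], [0.0, 0.0, 0.0, 1.0]]
```

```bash
python3 -m handwheel '[[[0,0,0],[-0.0326,-0.0224,0],1],[[0,0,0],[-0.0326,-0.0224,0],1],[[0,0,0],[-0.0326,-0.0224,0],1],[[0,0,0],[-0.0326,-0.0224,0],1],[[0,0,0],[-0.0326,-0.0224,0],1]]'
python3 -m handwheel '[[[0,0,0],[-0.0326,-0.0224,0],1],[[0,0,0],[-0.0326,-0.0224,0],1],[[0,0,0],[-0.0326,-0.0224,0],1],[[0,0,0],[-0.0326,-0.0224,0],1],[[0,0,0],[-0.0326,-0.0224,0],1]]'
python3 -m handwheel '[[[0,0,0],[-0.0326,-0.0224,0],1],[[0,0,0],[-0.0326,-0.0224,0],1],[[0,0,0],[-0.0326,-0.0224,0],1],[[0,0,0],[-0.0326,-0.0224,0],1],[[0,0,0],[-0.0326,-0.0224,0],1]]'
python3 -m handwheel '[[[0,0,-6],[0,0,0],1],[[0,0,-6],[0,0,0],1],[[0,0,-6],[0,0,0],1],[[0,0,-6],[0,0,0],1],[[0,0,0],[0,0,0],1]]'
python3 - <<'E'
from h import *
from cell import ctrl
s=ctrl.read_state();print(s['clock'],s['eef_pos'],s['tool_rot'],s['qpos'],s['width'],s['force'])
i=ctrl.get_image('wrist');i['eef_pos']=s['eef_pos'];i['tool_rot']=s['tool_rot'];np.savez('w1.npz',**i)
cv2.imwrite('pics/w1.png',i['pixels'][:,:,::-1])
E
```

```text
clock: 0.57
eef_pos: [368.6, 423.1, 231.1]
tool_rot: [-3.141, 0.0, 2.722]
force: [0.6, 0.6, -0.1]
width: 25.8
gripper_force: 0.0
clock: 0.98
eef_pos: [471.8, 254.3, 231.3]
tool_rot: [-3.141, -0.0, 2.722]
force: [1.8, 1.7, -0.5]
width: 0.1
gripper_force: 0.0
clock: 1.4
eef_pos: [575.0, 85.6, 231.2]
tool_rot: [-3.141, -0.0, 2.722]
force: [-0.1, 0.4, 0.5]
width: -0.1
gripper_force: 0.0
clock: 1.82
eef_pos: [574.3, 87.2, 231.0]
tool_rot: [3.141, -0.001, -3.14]
force: [0.6, 0.3, 0.5]
width: -0.2
gripper_force: 0.0
1.8167 [574.28638778  87.19681769 230.99653021] [ 3.14127953e+00 -7.44791324e-04 -3.14036123e+00] [-0.16104632  0.52832505 -0.05781841  1.71488684  0.03660324  0.90009837
  1.33825662] -0.22213521637814715 [0.63989019 0.25207812 0.53894301]
```

View pics/w1.png

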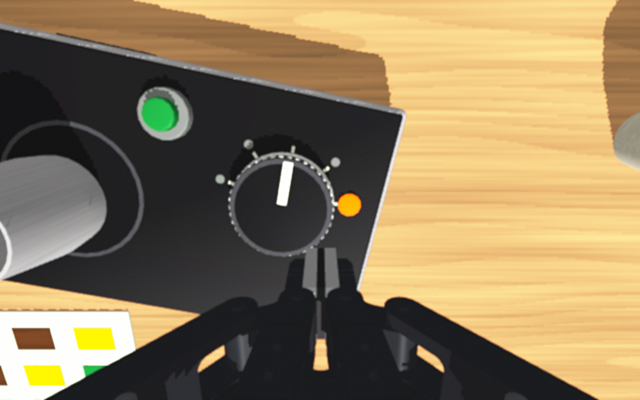

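The wrist view shows the dial top centred near (282,206), the pointer up to (287,165), the marker at (349,205) and the button at (158,115). I'll cast those.

```bash
python3 - <<'E'
from h import *
from scipy.spatial.transform import Rotation as R
i=dict(np.load('w1.npz'));T=np.eye(4);T[:3,:3]=R.from_euler('xyz',i['tool_rot']).as_matrix();T[:3,3]=i['eef_pos'];T=T@i['T_tool_cam']
c=onz(i,282,206,92,T);print('c',c)
for n,p in(('L',(230,206)),('R',(334,206)),('T',(282,157)),('B',(282,255))):print(n,onz(i,*p,92,T))
for n,lo,hi,z in(('g',(45,90,40),(85,255,255),86),('o',(3,150,120),(22,255,255),73)):
    for ce,st in blobs(i['pixels'],lo,hi,50,(100,60,400,240)):
        p=onz(i,*ce,z,T);print(n,ce,st,p,np.linalg.norm((p-c)[:2]))
for p in((285,183),):print('ptr',onz(i,*p,92,T)-c)
E
```

```text
c [589.29503852  54.66024711  92.        ]
L [589.41421183   9.05504447  92.        ]
R [589.17584254 100.27412067  92.        ]
T [546.13313979  55.98504898  92.        ]
B [636.49952795  53.21136285  92.        ]
g [159.50641658 113.55281343] [ 141   97   38   34 1013] [511.34997931 -44.76817311  86.        ] 126.33860456187392
o [348.82837529 204.17620137] [337 193  25  24 437] [593.37480887 114.9448614   73.        ] 60.42250612307873
ptr [-20.73753063   3.21352291   0.        ]
```

```bash
python3 -m handwheel '[[[0,0,0],[0.0042,-0.0097,0.032],1],[[0,0,0],[0.0042,-0.0097,0.032],1],[[0,0,0],[0.0042,-0.0097,0.032],1],[[0,0,0],[0.0042,-0.0097,0.032],1],[[0,0,0],[0,0,0],1]]'
python3 -m handwheel '[[[0,0,0],[0,0,0.003],1],[[0,0,0],[0,0,0.003],1],[[0,0,0],[0,0,0],1]]'
python3 -m handwheel '[[[0,0,0],[0,0,0.002],1],[[0,0,0],[0,0,0.001],1],[[0,0,0],[0,0,0],1]]'
```

```text
clock: 2.28
eef_pos: [552.3, 45.5, 98.0]
tool_rot: [-3.138, -0.012, 3.135]
force: [-1.8, -0.2, -0.5]
width: -0.2
gripper_force: 0.0
clock: 2.53
eef_pos: [559.2, 49.9, 98.7]
tool_rot: [3.141, 0.003, 3.141]
force: [-0.0, -0.1, 0.2]
width: 0.1
gripper_force: 0.0
clock: 2.78
eef_pos: [558.2, 49.1, 95.0]
tool_rot: [3.141, 0.001, 3.141]
force: [-0.2, 0.2, 0.5]
width: -0.2
gripper_force: 0.0
```

```bash
python3 -m handwheel '[[[0,0,0],[0,0,0.002],1],[[0,0,0],[0,0,0],1],[[0,0,0],[0,0,0],1]]'
python3 -m handwheel '[[[0,0,0],[0,0,0.002],1],[[0,0,0],[0,0,0],1],[[0,0,0],[0,0,0],1]]'
```

```text
clock: 3.03
eef_pos: [557.6, 48.7, 92.3]
tool_rot: [3.142, -0.0, 3.141]
force: [-1.0, -0.2, 0.4]
width: -0.2
gripper_force: 0.0
clock: 3.28
eef_pos: [557.8, 48.7, 92.0]
tool_rot: [3.142, 0.001, 3.14]
force: [-3.8, -0.4, 15.2]
width: 0.3
gripper_force: 7.3
```

```bash
python3 -m handwheel '[[[0,0,0],[0.0003,0.003,0],1],[[0,0,0],[0.0002,0.003,0],1],[[0,0,0],[-0.0002,0.003,0],1],[[0,0,0],[-0.0003,0.003,0],1]]'
python3 -m handwheel '[[[0,0,0],[-0.0006,0.003,0],1],[[0,0,0],[-0.0009,0.0029,0],1],[[0,0,0],[-0.0012,0.0028,0],1],[[0,0,0],[-0.0014,0.0027,0],1],[[0,0,0],[0,0,0],1]]'
python3 - <<'E'
from h import *
from cell import ctrl
i=ctrl.get_image('scene')
cv2.imwrite('pics/c2.png',cv2.resize(i['pixels'][170:270,235:415,::-1],None,fx=4.4,fy=4.4,interpolation=cv2.INTER_CUBIC))
E
```

```text
clock: 3.62
eef_pos: [559.0, 58.9, 92.0]
tool_rot: [-3.14, 0.003, 3.139]
force: [-0.5, -2.8, 11.8]
width: 0.1
gripper_force: 5.9
clock: 4.03
eef_pos: [564.5, 72.8, 92.0]
tool_rot: [3.141, 0.006, 3.141]
force: [1.8, -0.1, 9.4]
width: 0.1
gripper_force: 4.7
```

View pics/c2.png

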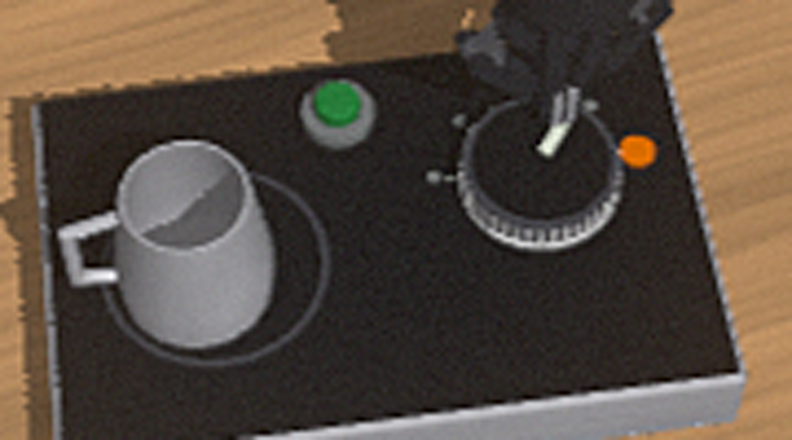

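The pointer (about (552,137) in the crop) has turned one click and followed the finger. I'll press a little harder and go on for the second click.

```bash
python3 -m handwheel '[[[0,0,0],[0,0,0.0006],1],[[0,0,0],[-0.0017,0.0026,0],1],[[0,0,0],[-0.0018,0.0024,0.0002],1],[[0,0,0],[-0.0021,0.0023,0],1],[[0,0,0],[-0.0022,0.0021,0.0002],1]]'
python3 -m handwheel '[[[0,0,0],[-0.0024,0.0018,0],1],[[0,0,0],[-0.0026,0.0017,0.0002],1],[[0,0,0],[-0.0027,0.0014,0],1],[[0,0,0],[-0.0028,0.0012,0],1],[[0,0,0],[0,0,0],1]]'
python3 - <<'E'
from h import *
from cell import ctrl
i=ctrl.get_image('scene')
cv2.imwrite('pics/c3.png',cv2.resize(i['pixels'][170:270,235:415,::-1],None,fx=4.4,fy=4.4,interpolation=cv2.INTER_CUBIC))
E
```

```text
clock: 4.5
eef_pos: [571.3, 80.0, 91.9]
tool_rot: [-3.14, 0.004, 3.139]
force: [-2.7, -4.4, 20.6]
width: -0.2
gripper_force: 10.2
clock: 4.92
eef_pos: [583.9, 87.1, 91.9]
tool_rot: [3.141, 0.008, 3.14]
force: [1.2, -1.3, 14.6]
width: 0.0
gripper_force: 7.8
```

View pics/c3.png

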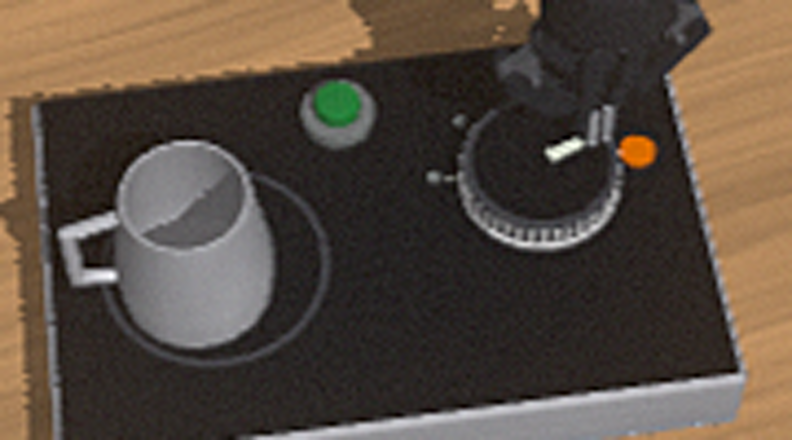

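The pointer (565,149) is about 10–15° short of the marker, so I'll move round a bit more and then lift off so that it clicks in.

```bash
python3 -m handwheel '[[[0,0,0],[-0.0029,0.0009,0],1],[[0,0,0],[-0.003,0.0006,0],1],[[0,0,0],[0,0,0],1],[[0,0,0],[0,0,0],1]]'
python3 -m handwheel '[[[0,0,0],[0,0,-0.003],1],[[0,0,0],[0,0,-0.02],1],[[0,0,0],[0,0,-0.03],1],[[0,0,0],[0,0,0],1],[[0,0,0],[0,0,0],1]]'
python3 -m handwheel '[[[0,0,0],[0.0292,-0.0274,0],1],[[0,0,0],[0.0292,-0.0274,0],1],[[0,0,0],[0,0,0],1],[[0,0,0],[0,0,0],1],[[0,0,0],[0,0,0],1]]'
python3 - <<'E'
from h import *
from cell import ctrl
from scipy.spatial.transform import Rotation as R
s=ctrl.read_state();print(s['clock'],s['eef_pos'],s['tool_rot'])
i=ctrl.get_image('wrist');T=np.eye(4);T[:3,:3]=R.from_euler('xyz',s['tool_rot']).as_matrix();T[:3,3]=s['eef_pos'];T=T@i['T_tool_cam']
for n,lo,hi,z in(('g',(45,90,40),(85,255,255),86),('o',(3,150,120),(22,255,255),73)):
    for ce,st in blobs(i['pixels'],lo,hi,80):print(n,ce,st,onz(i,*ce,z,T))
cv2.imwrite('pics/w2.png',i['pixels'][:,:,::-1])
j=ctrl.get_image('scene')
cv2.imwrite('pics/c4.png',cv2.resize(j['pixels'][170:270,235:415,::-1],None,fx=4.4,fy=4.4,interpolation=cv2.INTER_CUBIC))
E
```

```text
clock: 5.3
eef_pos: [589.3, 88.5, 92.0]
tool_rot: [3.141, 0.007, 3.14]
force: [0.7, -1.2, 15.8]
width: -0.4
gripper_force: 7.8
clock: 5.72
eef_pos: [587.1, 89.2, 143.6]
tool_rot: [3.141, 0.003, 3.14]
force: [0.1, 0.1, -0.9]
width: 0.1
gripper_force: 0.0
clock: 6.13
eef_pos: [527.5, 34.4, 141.6]
tool_rot: [3.141, -0.0, 3.14]
force: [0.1, 0.6, -0.5]
width: 0.4
gripper_force: 0.0
6.1333 [527.52797707  34.42766928 141.58122891] [ 3.14120098e+00 -4.64946017e-04  3.14020680e+00]
g [189.33409874 198.39150402] [ 165  176   49   46 1742] [511.11712665 -44.71606807  86.        ]
o [430.71428571 298.8757764 ] [415 288  31  26 161] [590.12448559 114.76096575  73.        ]
```

View pics/c4.png

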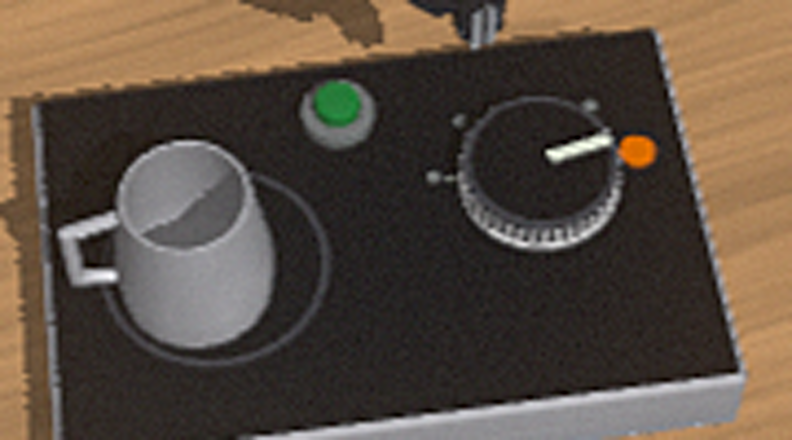

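The pointer runs from (548,156) to (608,138), towards the marker at (637,150). I'll check the angle numerically.

```bash
python3 - <<'E'
from h import *
im=dict(np.load('scene.npz'))
px=cv2.imread('pics/c4.png')[:,:,::-1]
a=lambda v:np.degrees(np.arctan2(v[1],-v[0]))
f=lambda u,v:onz(im,235+(u-1.7)/4.4,170+(v-1.7)/4.4,92)
p,q=f(548,156),f(608,138);print(p,q,a(q-p))
p0,q0=f(540,153),f(527,98);print('initial',p0,q0,a(q0-p0),'turn',a(q-p)-a(q0-p0))
for c in((592,54.5),(591,54)):print([ (np.array([c[0]-62*np.cos(t),c[1]+62*np.sin(t)])).round(1) for t in[np.radians(a(q-np.array([*c,92])))]])
E
```

```text
[592.37724187  57.83471285  92.        ] [592.64182028  95.54021021  92.        ] 90.40203626480451
initial [588.86430039  54.21885043  92.        ] [550.21201268  61.30709752  92.        ] 10.391717939391302 turn 80.01031832541321
[array([593. , 116.5])]
[array([593.4, 116. ])]
```

The dial turned 80.0° and the pointer lands on the marker. Now I'll move over the button and press it.

```bash
python3 -m handwheel '[[[0,0,0],[0.0054,-0.0264,0],1],[[0,0,0],[0.0054,-0.0264,0],1],[[0,0,0],[0.0054,-0.0264,0.015],1],[[0,0,0],[0,0,0.025],1],[[0,0,0],[0,0,0],1]]'
python3 -m handwheel '[[[0,0,0],[0,0,0],1],[[0,0,0],[0,0,0],1],[[0,0,0],[0,0,0.005],1],[[0,0,0],[0,0,0],1],[[0,0,0],[0,0,0],1]]'
```

```text
clock: 6.65
eef_pos: [509.3, -45.9, 99.0]
tool_rot: [-3.142, -0.006, 3.139]
force: [-0.7, 1.0, 1.0]
width: 0.3
gripper_force: 0.0
clock: 7.07
eef_pos: [511.7, -44.1, 97.5]
tool_rot: [3.141, 0.001, -3.141]
force: [-0.0, -0.1, 0.3]
width: 0.3
gripper_force: 0.0
```

```bash
python3 -m handwheel '[[[0,0,0],[0,0,0.004],1],[[0,0,0],[0,0,0.004],1],[[0,0,0],[0,0,0],1],[[0,0,0],[0,0,0],1]]'
python3 -m handwheel '[[[0,0,0],[0,0,0.003],1],[[0,0,0],[0,0,0.003],1],[[0,0,0],[0,0,0],1],[[0,0,0],[0,0,0],1]]'
python3 -m handwheel '[[[0,0,0],[0,0,0.0015],1],[[0,0,0],[0,0,0],1],[[0,0,0],[0,0,0],1]]'
```

```text
clock: 7.4
eef_pos: [511.9, -44.6, 89.2]
tool_rot: [3.141, 0.001, 3.141]
force: [1.0, 0.1, 2.3]
width: -0.2
gripper_force: 1.5
clock: 7.73
eef_pos: [512.0, -44.6, 85.7]
tool_rot: [3.142, 0.002, 3.141]
force: [-5.1, 2.3, 28.6]
width: 0.0
gripper_force: 14.2
clock: 7.98
eef_pos: [512.0, -44.6, 85.4]
tool_rot: [-3.142, 0.003, 3.141]
force: [-7.4, 1.8, 41.5]
width: 0.3
gripper_force: 20.5
```

```bash
for k in 1; do :; done
python3 -m handwheel '[[[0,0,0],[0,0,-0.0035],1],[[0,0,0],[0,0,0],1],[[0,0,0],[0,0,0],1]]'
python3 -m handwheel '[[[0,0,0],[0,0,-0.002],1],[[0,0,0],[0,0,0],1],[[0,0,0],[0,0,0],1]]'
python3 -m handwheel '[[[0,0,0],[0,0,-0.002],1],[[0,0,0],[0,0,0],1],[[0,0,0],[0,0,0],1]]'
python3 -m handwheel '[[[0,0,0],[0,0,-0.0015],1],[[0,0,0],[0,0,0],1],[[0,0,0],[0,0,0],1]]'
python3 -m handwheel '[[[0,0,0],[0,0,-0.0015],1],[[0,0,0],[0,0,0],1],[[0,0,0],[0,0,0],1]]'
```

```text
clock: 8.23
eef_pos: [511.9, -44.6, 85.9]
tool_rot: [3.141, 0.002, 3.141]
force: [0.0, 1.5, 12.1]
width: 0.2
gripper_force: 6.4
clock: 8.48
eef_pos: [511.9, -44.6, 87.2]
tool_rot: [3.141, 0.001, 3.141]
force: [1.3, 1.8, 4.6]
width: -0.1
gripper_force: 2.1
clock: 8.73
eef_pos: [511.6, -44.8, 89.1]
tool_rot: [3.141, 0.001, 3.141]
force: [2.6, 2.3, 3.1]
width: -0.2
gripper_force: 1.5
clock: 8.98
eef_pos: [511.0, -45.1, 90.5]
tool_rot: [-3.141, -0.0, 3.14]
force: [0.2, -0.1, 1.5]
width: -0.2
gripper_force: 1.1
clock: 9.23
eef_pos: [510.8, -45.2, 92.0]
tool_rot: [-3.141, -0.001, 3.14]
force: [1.3, -0.3, 2.1]
width: -0.2
gripper_force: 0.7
```

The force follows the spring from about 92 mm to a hard stop at 85.5 mm, so the button went through its full 6 mm. Now I'll retreat and check.

```bash
python3 -m handwheel '[[[0,0,0],[0,0,-0.02],1],[[0,0,0],[0,0,-0.035],1],[[0,0,0],[0.02,0,-0.03],1],[[0,0,0],[0.03,0,-0.02],1],[[0,0,0],[0.03,0,0],1]]'
python3 -m handwheel '[[[0,0,0],[0,0,0],1],[[0,0,0],[0,0,0],1],[[0,0,0],[0,0,0],1],[[0,0,0],[0,0,0],1],[[0,0,0],[0,0,0],1]]'
python3 - <<'E'
from cell import ctrl
import cv2
cv2.imwrite('pics/s5.png',ctrl.get_image('scene')['pixels'][:,:,::-1])
E
```

```text
clock: 9.65
eef_pos: [432.2, -45.1, 199.9]
tool_rot: [-3.141, 0.005, 3.14]
force: [0.5, 0.1, 0.5]
width: 0.1
gripper_force: 0.0
clock: 10.07
eef_pos: [431.9, -44.8, 196.6]
tool_rot: [3.141, -0.0, 3.141]
force: [0.1, -0.4, -0.9]
width: -0.0
gripper_force: 0.0
```

View pics/s5.png

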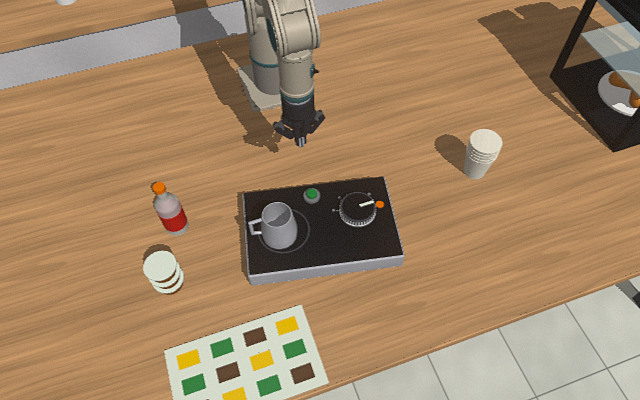

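The pointer (367,203) is on the marker (380,204), the button (312,195) is back up, and everything else is where it stood.

```bash
python3 -c "
from cell import ctrl
print(ctrl.finish_job())"
```

```text
the job is handed in; nothing more can be done
None
```

I turned the dial two clicks clockwise to the orange marker, pressed the start button to its stop and let it spring back, left everything else where it stood, and handed the job in at about 10 s; no verdict came back.

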